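# Unlock the cup rack and hold it up level over its dock

### The arm

A 7-joint arm with a two-finger parallel gripper is mounted at the origin on the work surface. World frame = base frame: x ahead of the robot, y to its left, z up, the work surface at z = 0. Lengths are in m, angles in rad, forces in N, time in s.
With the tool pointing down it reaches from about 0.35 to 0.775 m from the base axis. Payload 3.1 kg.
Tool frame: the origin (TCP) lies midway between the tips of the shut fingers; the grasp point (between the pads) lies 19 mm behind it; z points along the fingers, y is the line along which they close (so a half turn about z gives the same grasp; the last joint's range is limited). The gripper opens to 85 mm and grips with 20 to 120 N. Pads are 22 mm wide; open, the fingers measure 114 mm over their backs; the gripper's body (76 mm by 85 mm) begins 54 mm behind the grasp point. The pads swing forward as they close: fully open they stand 13 mm farther back than shut.
Start: joints at [-1.336, 0.311, 0.014, 1.512, -0.004, 1.319, -0.027], TCP at [0.15, 0.529, 0.231] pointing down, gripper open.
Joint ranges: [-2.7, 2.7], [-0.3, 1.91], [-1.27, 1.3], [0.12, 2.57], [-1.44, 4.58], [0.2, 2.03], [-3.05, 3.05]. Speed limits (rad/s): [2.79, 2.79, 3.14, 3.14, 3.14, 3.14, 3.14].

### API

Orientations are given as a 3x3 rotation matrix whose columns are the frame's x, y, z axes.
In Python, from station import ctrl gives the robot as it stands.
- The arm moves only by the tool arm_command, never from a script. Its argument "increments" is text: rows parted by semicolons, each of 5 numbers parted by spaces: the shift along the tool's x, y, z in units of 2.5 cm (1.0 is 2.5 cm), then the turn about the tool's z in units of 0.1 rad (1.0 is 0.1 rad), then the opening in per cent of the stroke, from 0 (shut) to 100 (fully open). In form: tx ty tz spin fingers; .... A call has 1 to 8 rows; each row shifts and turns the commanded pose from where the row before left it, along the tool's axes as they then stand; what a row does not reach is not made up. A row lasts 1/12 s, in which the tool goes at most 41.7 mm and 7.16 degrees, less where a joint would pass 70% of its speed; a pose out of reach is approached as far as the arm can. A call with a number of a shift or a turn outside -1 to 1 is refused whole. A call with a gripper value outside its range is refused whole. The fingers move at their own pace and stop on an object; the grip force is fixed at half the most. Time passes only in rows, so rows that do not move let the fingers close. It gives the time, the measured TCP pose, the force, the opening and the grip force at its end, in the units of the state.
- ctrl.state(): the state, without advancing time (a new reading comes with each control period).
- ctrl.read_camera(name): name is "scene" or "top" or "wrist"; returns the picture (420x560x3 uint8, red, green, blue); there is no depth.
- ctrl.calibration(name): a dict with "fx", "fy", "cx", "cy" (pixels), "k1" (the pictures are not rectified: a ray, as slopes to the right and down, at radius r is drawn at 1 + k1 r^2 times it, then the intrinsics apply), "pose" (4x4, takes a point from camera to world coordinates). Camera axes: x right, y up, looking along -z (the intrinsics and any distortion apply to the point x, -y, -z); pixel columns grow to the right and rows downward; lengths in m; the calibration is good to about 2 mm. A picture is of the moment at which its call begins: read the wrist's pose just before it. calibration takes no time and is no camera call; for the wrist camera it gives the pose at the moment of the call.
- ctrl.job_done(): hands the job in; it is judged then, once.
The state is a dict: "t": time; "joint_pos": joint angles; "qd": joint speeds; "effort": joint torques, N m; "eef_pos": TCP position; "orientation": TCP orientation; "ft_force": force on the tool from outside, world axes, zero at the start; "torque": the same for the moment, N m; "finger_gap": finger opening in m; "finger_force": force on a finger pad.
Only numpy, scipy, OpenCV 4.12 (cv2) and the standard library are available. Lean on these libraries where they do the work, as an engineer would, in place of code of your own. Each camera call takes 0.05 s, during which the arm holds its last target. There are 200 camera calls.

### The job

The steel cup rack is locked in its white dock: press the latch knob fully down first and, keeping it down, turn it clockwise to its stop so that the tongue swings off the rack. Then take the rack by its handle, lift it straight up with both cups standing in it until it hangs about 10 cm above where it stood, and finish while still holding it there, level and still over the dock, so that a colleague can wipe underneath. Leave the other things on the counter where they are.

Things in the scene. Friction and masses are not known exactly. Their poses are not given: they have to be found in the camera images.
- dock: fixed white plastic dock, a shallow open tray 150 x 220 mm (its x and y) and 22 mm high with 6 mm walls and a floor 6 mm thick. Origin: centre of the tray's underside, on the counter; z up. On its -y side it goes on as a white latch housing 80 mm (x) wide and 36 mm high which ends at y = -227 mm; the latch knob's upright axis is at x = 0, y = -175 mm. The dock may stand on the left or the right of the counter, turned up to 0.3 rad
- latch_grip (a point): point on the latch knob's axis, in the middle of its upright grip fin and 83 mm above the counter when the knob is up. The fin is 16 mm thick along this frame's x, 46 mm long along its y and runs from 59 to 101 mm above the counter. A flat steel tongue, 16 mm wide and 6 mm thick, its top 56 mm above the counter, sticks out 85 mm from the axis along this frame's +y; the frame, fin and tongue turn together. Locked, the tongue lies over the rack's rim with 20 mm of air between
- latch (a joint): turn of the latch knob, rad, growing clockwise seen from above: about 0 (up to 0.1) locked, 1.4 at the stop (unlocked). While the knob is up it is blocked at about 0.15; it must be pushed down by more than 8 mm to pass that and be kept down until past 0.9. It stays where it is left
- latch_press (a joint): how far the latch knob is pushed down, m: 0 up, 0.010 fully down (10 mm). A spring pushes it up, 3 N at the top to 9 N fully down
- rack: loose steel cup rack, 0.3 to 0.5 kg, a tray 130 x 200 mm (its x and y), rim 24 mm high, which stands on the dock's floor in the dock's tray with 4 mm play. Origin: centre of its underside; z up, axes as the dock's. A carrying handle spans the middle along x, between the two cups
- rack_handle (a point): centre of the rack's handle, 128 mm above the rack's underside (134 mm above the counter at the start); same axes as the rack. The handle is a level bar 106 mm long along x, 16 mm thick along y, 18 mm tall, on an upright at each end (x = -50 and +50 mm), free below between them except for the cups' tops, at 82 mm above the counter, on either side
- cup1_mid (a point): middle (36 mm up) of a white ceramic cup, 60 mm wide and 72 mm high, about 0.11 kg, standing loose in the rack's wire pocket at rack y = -50 mm; z is its axis
- cup2_mid (a point): the same for the like cup at rack y = +50 mm
- tray: bystander: wooden tray 120 x 120 x 18 mm, origin at the centre of its underside. It stands where the dock does not, left or right
- bowl: bystander: ceramic bowl, 84 mm wide, 40 mm high, standing in the tray; origin at the centre of its underside
- mug: bystander: mug, 80 mm wide, 90 mm high, beyond the dock; origin at the centre of its underside
- jar: bystander: glass jar, 72 mm wide, 100 mm high, beyond the dock; origin at the centre of its underside
- spoon: bystander: steel spoon lying on the counter at the far left
- saucer: bystander: saucer 110 mm wide, 18 mm high, beyond on the right; origin at the centre of its underside
Things that resemble listed ones, but are neither listed nor needed, are in the scene too. What is shaped like the rack but orange, purple or yellow is not meant.

How it is judged:
By the outcome, as a careful person would: the job done as asked, in the order asked, and still so for the second after the job is handed in, while the arm keeps its last pose, push and grip.
It also fails if it takes over 51 s, if anything falls off the work surface, if the arm or the gripper's body presses on something with over 40 N, if the wrist force passes 120 N, or if a joint passes its speed limit or range.

## Working session

There is one attempt and no reset: what is moved stays moved. The work goes in short steps, Python scripts to look and compute and a tool call to move; the robot and the scene stay as the last step left them, time stands still between calls to the robot, and variables do not carry over. Pictures are saved under pics/ and viewed, at most 10 in all, crops included, and the job is handed in when it is done.

Besides the shell and the picture viewer there is one more tool, called after ">>>" as name(argument=value, ...) on one line, values as JSON. arm_command: Moves the arm, as the interface text tells. Shifts and turns lie within -1 to 1; 1 stands for 2.5 cm of shift or 0.1 rad of turn. Its arguments: {"type":"object","properties":{"increments":{"type":"string"}},"required":["increments"]}

```bash
mkdir -p pics; ls
python3 - <<'E'
from station import ctrl
import cv2
s=ctrl.state();print(s)
for n in("scene","top"):
    cv2.imwrite(f"pics/{n}0.png",ctrl.read_camera(n)[:,:,::-1]);print(n,ctrl.calibration(n))
E
```

```text
pics
{'t': 0.0, 'joint_pos': array([-1.3356841 ,  0.31176596,  0.01403441,  1.51306799, -0.0043767 ,
        1.31919707, -0.02719085]), 'qd': array([ 4.20236037e-04,  9.29667380e-04,  5.04719052e-04, -5.28897607e-04,
        7.35154847e-05, -6.98020537e-04, -3.87795371e-04]), 'effort': array([-2.27537867e-04, -3.79910088e+01,  1.45803527e-01, -2.30590671e+01,
        1.20845591e-02,  1.34210222e-02, -9.17871859e-06]), 'eef_pos': array([0.15012753, 0.52835096, 0.23019466]), 'orientation': array([[-9.61945575e-01,  2.73240613e-01, -5.28150106e-04],
       [ 2.73241090e-01,  9.61942715e-01, -2.34955557e-03],
       [-1.33943859e-04, -2.40445690e-03, -9.99997100e-01]]), 'ft_force': array([ 0.30383054,  0.26786273, -0.35609669]), 'torque': array([-0.03600961,  0.03357885,  0.05672029]), 'finger_force': 0.0, 'finger_gap': 0.08553839515314483}
scene {'fx': 432.5026429685584, 'fy': 432.5026429685584, 'cx': 281.81815484672387, 'cy': 215.91288485403834, 'k1': -0.03131067358067827, 'pose': array([[ 0.37634397, -0.50714927,  0.7753482 ,  1.46362288],
       [ 0.9263015 ,  0.22239597, -0.30414726, -0.44300729],
       [-0.01818626,  0.83267019,  0.55347051,  0.80522515],
       [ 0.        ,  0.        ,  0.        ,  1.        ]])}
top {'fx': 531.8445608392748, 'fy': 531.8445608392748, 'cx': 281.3284197728091, 'cy': 214.76506853732897, 'k1': -0.18751393857223686, 'pose': array([[-0.01054064,  0.99629063, -0.08540422,  0.34768911],
       [-0.99993821, -0.01080373, -0.00261889, -0.06452768],
       [-0.00353186,  0.08537134,  0.99634294,  1.66515641],
       [ 0.        ,  0.        ,  0.        ,  1.        ]])}
```

View pics/scene0.png

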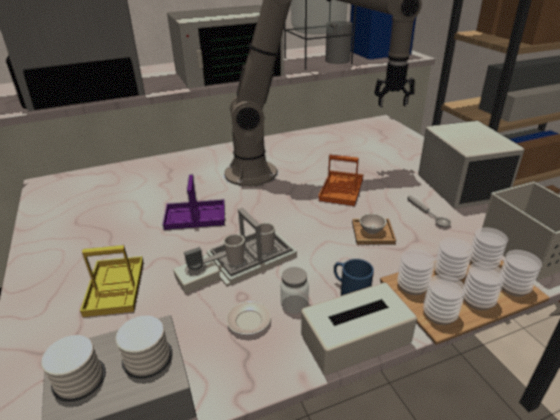

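View pics/top0.png

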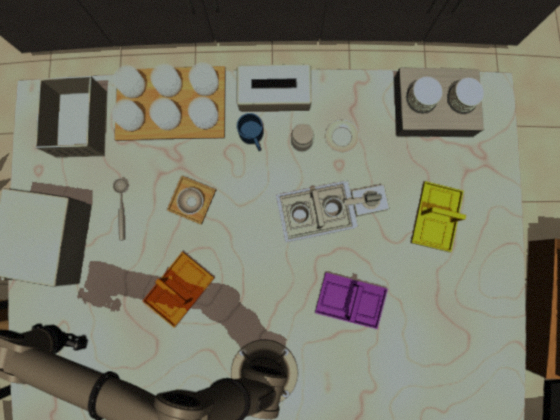

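The rack and dock are in the middle, in the top view near (318,210), with the latch fin near (372,199). The orange, purple and yellow racks are decoys. I'll zoom in on this area.

```bash
cat > h.py <<'E'
import numpy as np, cv2
from station import ctrl
def ray(c,u,v):
    x,y=(u-c["cx"])/c["fx"],(v-c["cy"])/c["fy"]
    a,b=x,y
    for _ in range(20):
        k=1+c["k1"]*(a*a+b*b); a,b=x/k,y/k
    P=c["pose"]; return P[:3,3],P[:3,:3]@np.array([a,-b,-1])
def onplane(c,u,v,z):
    o,d=ray(c,u,v); return o+d*(z-o[2])/d[2]
def proj(c,p):
    P=c["pose"]; q=P[:3,:3].T@(np.asarray(p)-P[:3,3]); a,b=q[0]/-q[2],-q[1]/-q[2]
    k=1+c["k1"]*(a*a+b*b); return np.array([c["fx"]*a*k+c["cx"],c["fy"]*b*k+c["cy"]])
E
python3 - <<'E'
from h import *
im=cv2.imread("pics/top0.png")[170:250,265:400]
cv2.imwrite("pics/topz.png",cv2.resize(im,None,fx=5.9,fy=5.9,interpolation=cv2.INTER_CUBIC))
E
```

```text
(no output)
```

View pics/topz.png

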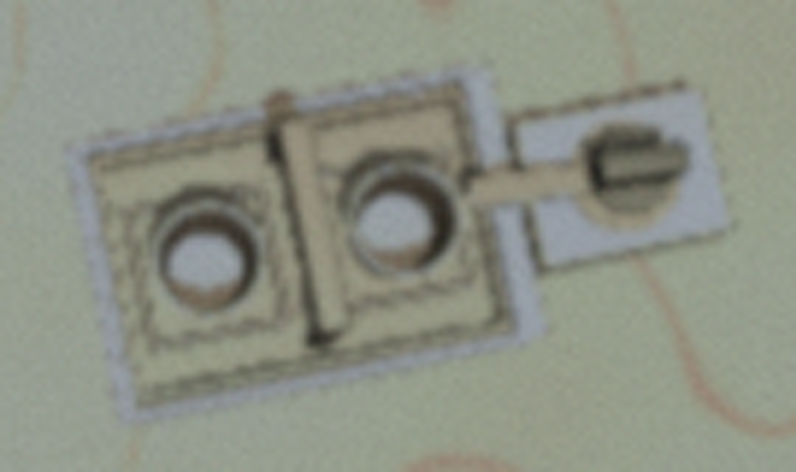

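The zoom shows the dock's outer corners at (68,148), (490,68), (545,335) and (125,422). The housing end is at (700,85) to (735,230), the fin top near (640,165), and the tongue lies over the rim at (470,187).

Run:
```python
from h import *
c=ctrl.calibration("top")
f=lambda u,v,z:onplane(c,265+(u+.5)/5.9-.5,170+(v+.5)/5.9-.5,z)
C=[f(*p,.022) for p in [(68,148),(490,68),(545,335),(125,422)]]
ctr=np.mean(C,0)[:2];print("C",np.round(C,3).tolist(),ctr)
d=(C[1]+C[2]-C[0]-C[3])[:2]; d2=(C[0]+C[1]-C[2]-C[3])[:2]
print("yaw",np.arctan2(d[0],-d[1]),np.arctan2(d2[1],d2[0]),np.linalg.norm(d)/2,np.linalg.norm(d2)/2)
e=(f(700,85,.036)+f(735,230,.036))[:2]/2;print("housing end",e)
u=e-ctr;print("yaw3",np.arctan2(u[0],-u[1]),np.linalg.norm(u))
yaw=np.arctan2(u[0],-u[1]);print("axis",ctr+np.array([np.sin(yaw),-np.cos(yaw)])*.175)
print("fin",f(592,182,.101)[:2],f(688,162,.101)[:2],"handle",f(300,125,.143),f(332,330,.143))
print("tongue",f(470,187,.056)[:2],f(575,180,.056)[:2])
```

```text
C [[0.551, -0.045, 0.022], [0.592, -0.269, 0.022], [0.45, -0.295, 0.022], [0.407, -0.073, 0.022]] [ 0.49999051 -0.17027958]
yaw 0.18539200712598294 0.1874487376380655 0.2267412095528387 0.14599176169288178
housing end [ 0.54149371 -0.38649185]
yaw3 0.1896488987352156 0.2201596179674231
axis [ 0.53298048 -0.34214192]
fin [ 0.52181269 -0.30924141] [ 0.53152414 -0.3584535 ] handle [ 0.54660268 -0.15969046  0.143     ] [ 0.44596537 -0.17363861  0.143     ]
tongue [ 0.52482664 -0.25265168] [ 0.52794739 -0.30742588]
```

>>> arm_command(increments="0 0 0 1 100;0 0 0 1 100;0 0 0 1 100;0 0 0 1 100;0 0 0 1 100;0 0 0 1 100;0 0 0 1 100;0 0 0 1 100")

```text
t: 0.77
eef_pos: [0.1501, 0.5287, 0.2306]
orientation: [[-0.47, 0.883, -0.0], [0.883, 0.47, -0.001], [-0.001, -0.001, -1.0]]
ft_force: [-0.1, -0.6, -0.1]
finger_gap: 0.0857
finger_force: 0.0
```

>>> arm_command(increments="0 0 0 1 100;0 0 0 1 100;0 0 0 1 100;0 0 0 0.5 100;0 0 0 0 100;0 0 0 0 100")

```text
t: 1.27
eef_pos: [0.1501, 0.5288, 0.2308]
orientation: [[-0.145, 0.989, -0.0], [0.989, 0.145, -0.001], [-0.001, -0.0, -1.0]]
ft_force: [0.2, 0.3, -0.1]
finger_gap: 0.0856
finger_force: 0.0
```

```bash
cat >> h.py <<'E'
def go(p,yang=None):
    s=ctrl.state();R=s["orientation"];d=R.T@(np.asarray(p)-s["eef_pos"])/.025
    y=np.arctan2(R[1,1],R[0,1])
    print("t",round(s["t"],2),"pos",s["eef_pos"].round(4),"yang",round(y,3),"F",s["ft_force"].round(1),"gap",round(s["finger_gap"],4),"q7",s["joint_pos"][6].round(2),"units",d.round(2),"spin",None if yang is None else round((y-yang)/.1,2))
E
python3 -c "
from h import *
go([.40,.3,.231],.15);go([.48,-.345,.231])"
```

```text
t 1.27 pos [0.1501 0.5288 0.2308] yang 0.146 F [ 0.2  0.3 -0.1] gap 0.0856 q7 -1.13 units [-10.51   8.56   0.  ] spin -0.04
t 1.27 pos [0.1501 0.5288 0.2308] yang 0.146 F [ 0.2  0.3 -0.1] gap 0.0856 q7 -1.13 units [-3.65e+01  7.98e+00  3.00e-02] spin None
```

>>> arm_command(increments="-1 1 0 0 100;-1 1 0 0 100;-1 1 0 0 100;-1 1 0 0 100;-1 1 0 0 100;-1 1 0 0 100;-1 1 0 0 100;-1 1 0 0 100")

```text
t: 1.93
eef_pos: [0.378, 0.3586, 0.2313]
orientation: [[-0.145, 0.989, -0.0], [0.989, 0.145, 0.0], [0.0, -0.0, -1.0]]
ft_force: [0.1, 1.0, -0.7]
finger_gap: 0.0856
finger_force: 0.0
```

>>> arm_command(increments="-1 0 0 0 100;-1 0 0 0 100;-1 0 0 0 100;-1 0 0 0 100;-1 0 0 0 100;-1 0 0 0 100;-1 0 0 0 100;-1 0 0 0 100")

```text
t: 2.6
eef_pos: [0.4055, 0.1607, 0.2313]
orientation: [[-0.145, 0.989, -0.0], [0.989, 0.145, 0.0], [0.0, 0.0, -1.0]]
ft_force: [1.1, 0.4, 0.3]
finger_gap: 0.0852
finger_force: 0.0
```

>>> arm_command(increments="-1 0 0 0 100;-1 0 0 0 100;-1 0 0 0 100;-1 0 0 0 100;-1 0 0 0 100;-1 0 0 0 100;-1 0 0 0 100;-1 0 0 0 100")

```text
t: 3.27
eef_pos: [0.4342, -0.0372, 0.2314]
orientation: [[-0.145, 0.989, 0.0], [0.989, 0.145, 0.0], [0.0, 0.0, -1.0]]
ft_force: [0.2, -0.5, 0.2]
finger_gap: 0.0854
finger_force: 0.0
```

>>> arm_command(increments="-1 0 0 0 100;-1 0 0 0 100;-1 0 0 0 100;-1 0 0 0 100;-1 0 0 0 100;-1 0 0 0 100;0 0 0 0 100;0 0 0 0 100")

```text
t: 3.93
eef_pos: [0.4554, -0.186, 0.2312]
orientation: [[-0.141, 0.99, -0.001], [0.99, 0.141, -0.001], [-0.001, -0.001, -1.0]]
ft_force: [-0.3, 0.9, 0.8]
finger_gap: 0.0855
finger_force: 0.0
```

```bash
python3 -c "
from h import *
go([.533,-.345,.2],.15)
c=ctrl.calibration('wrist');im=ctrl.read_camera('wrist');cv2.imwrite('pics/w0.png',im[:,:,::-1]);np.save('w0.npy',c,allow_pickle=True)
print(c['pose'].round(3), c['fx'])
print(proj(c,[.533,-.345,.101]))"
```

```text
t 3.93 pos [ 0.4554 -0.186   0.2312] yang 0.141 F [-0.3  0.9  0.8] gap 0.0855 q7 0.68 units [-6.73  2.18  1.25] spin -0.09
[[ 0.99  -0.136 -0.036  0.446]
 [ 0.141  0.955  0.259 -0.12 ]
 [-0.001 -0.262  0.965  0.373]
 [ 0.     0.     0.     1.   ]] 312.622903321588
[333.75232914 355.24034465]
```

View pics/w0.png

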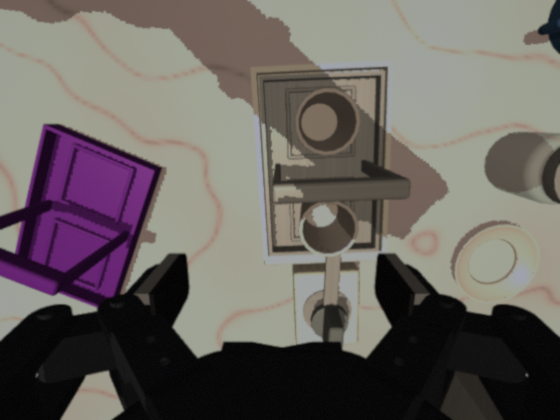

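The wrist view shows the rack at about (325,165) with the handle bar at row 188, running from column 273 to 410. The tongue runs from (333,255) to the fin base at (327,315). I'll zoom in for precise edges.

Run:
```python
import cv2
im=cv2.imread("pics/w0.png")
a=cv2.resize(im[235:350,255:405],None,fx=5.2,fy=5.2,interpolation=cv2.INTER_CUBIC)
cv2.imwrite("pics/w0z.png",a)
```

```text
(no output)
```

View pics/w0z.png

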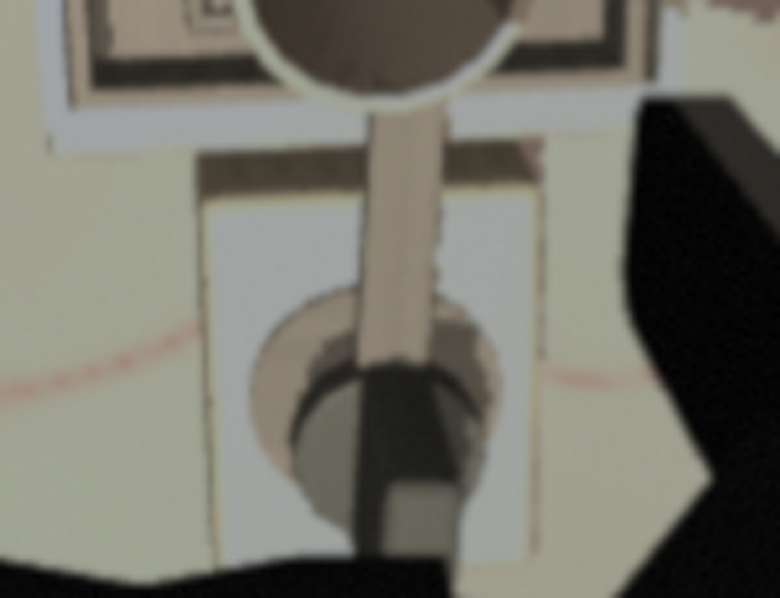

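The zoom shows the fin top's near edge at (385,482) to (460,482). The tongue edges go from 370/443 at row 115 to 358/428 at row 360.

Run:
```python
from h import *
c=np.load('w0.npy',allow_pickle=True).item()
f=lambda u,v,z:onplane(c,255+(u+.5)/5.2-.5,235+(v+.5)/5.2-.5,z)[:2]
t1=(f(370,115,.056)+f(443,115,.056))/2;t2=(f(358,360,.056)+f(428,360,.056))/2
d=t1-t2;a=np.arctan2(-d[0],d[1]);print("tongue",t1,t2,"frame yaw",a)
for yaw in(a,):
  u=np.array([-np.sin(yaw),np.cos(yaw)])
  for z,v,p in((.101,482,(385,460)),(.059,362,(357,430))):
    e=(f(p[0],v,z)+f(p[1],v,z))/2;print("fin end",e,"w",np.linalg.norm(f(p[0],v,z)-f(p[1],v,z)),"axis",e-u*.023)
h=[onplane(c,*p,.143)[:2] for p in((203,160),(273,183),(410,181),(410,198),(273,200))];print("handle",np.round(h[1:],4),np.mean(h[1:],0))
hl=(f(202,200,.036),f(537,187,.036));print("housing top edge",hl,hl[1]-hl[0],np.arctan2(*(hl[1]-hl[0])[::-1]))
D=[onplane(c,*p,.022)[:2] for p in((252,69),(390,67),(396,261),(264,264))];print("dock",np.round(D,4),np.mean(D,0))
```

```text
tongue [ 0.52194134 -0.25431242] [ 0.52991546 -0.31268481] frame yaw 0.13576720746741086
fin end [ 0.52868922 -0.31117477] w 0.014627650411226769 axis [ 0.53180228 -0.33396312]
fin end [ 0.5293224  -0.31133871] w 0.016040436272247514 axis [ 0.53243546 -0.33412706]
handle [[ 0.4459 -0.165 ]
 [ 0.5472 -0.149 ]
 [ 0.5505 -0.1617]
 [ 0.4477 -0.178 ]] [ 0.49781048 -0.16344268]
housing top edge (array([ 0.48438018, -0.29005144]), array([ 0.55955322, -0.27615425])) [0.07517304 0.0138972 ] 0.18280551020586236
dock [[ 0.4078 -0.0718]
 [ 0.5503 -0.0491]
 [ 0.6081 -0.2635]
 [ 0.4484 -0.2901]] [ 0.50366854 -0.16862102]
```

```bash
python3 -c "
from h import *
go([.532,-.334,.1],.136)"
```

```text
t 3.98 pos [ 0.4556 -0.1843  0.231 ] yang 0.144 F [-0.2  1.3  0.4] gap 0.0855 q7 0.68 units [-6.37  2.17  5.23] spin 0.08
```

>>> arm_command(increments="-0.9 0.3 0 0.1 100;-0.9 0.3 0 0 100;-0.9 0.3 0 0 100;-0.9 0.3 0 0 100;-0.9 0.3 0.3 0 100;-0.9 0.3 0.6 0 100;-0.8 0.3 0.8 0 100;0 0 0.8 0 100")

```text
t: 4.65
eef_pos: [0.5303, -0.3334, 0.1679]
orientation: [[-0.134, 0.991, 0.001], [0.991, 0.134, -0.003], [-0.003, 0.001, -1.0]]
ft_force: [0.2, -0.8, 0.3]
finger_gap: 0.0854
finger_force: 0.0
```

>>> arm_command(increments="0 0 0.7 0 100;0 0 0.5 0 100;0 0 0 0 100;0 0 0 0 100")

```text
t: 4.98
eef_pos: [0.5293, -0.3291, 0.1384]
orientation: [[-0.136, 0.991, -0.001], [0.991, 0.136, 0.002], [0.002, -0.0, -1.0]]
ft_force: [-0.2, -1.0, -0.2]
finger_gap: 0.0851
finger_force: 0.0
```

```bash
python3 -c "
from h import *
go([.532,-.334,.068],.136)
c=ctrl.calibration('wrist');im=ctrl.read_camera('wrist');cv2.imwrite('pics/w1.png',im[:,:,::-1])"
```

```text
t 4.98 pos [ 0.5293 -0.3291  0.1384] yang 0.136 F [-0.2 -1.  -0.2] gap 0.0851 q7 1.0 units [-0.21  0.08  2.82] spin 0.0
```

View pics/w1.png

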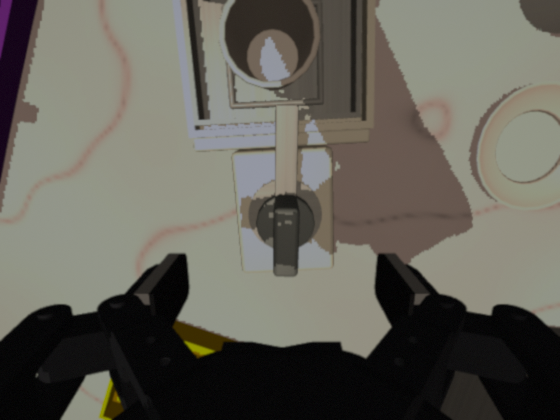

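The fin sits centred between the fingers at about (286,240), its top face spanning rows 210 to 270.

```bash
python3 -c "
from h import *
c=ctrl.calibration('wrist')
for p in ((286,210),(286,265),(273,240),(299,240)): print(onplane(c,*p,.101))
print(onplane(c,280.8,200,.056),proj(c,[.532,-.334,.101]))"
```

```text
[ 0.53033947 -0.31452804  0.101     ]
[ 0.53537552 -0.35020262  0.101     ]
[ 0.5250928  -0.33462394  0.101     ]
[ 0.54095436 -0.33245632  0.101     ]
[ 0.52789623 -0.3199637   0.056     ] [284.25154981 240.48358727]
```

>>> arm_command(increments="-0.2 0.1 0.5 0 100;0 0 0.8 0 100;0 0 0.8 0 60;0 0 0.7 0 50;0 0 0 0 40;0 0 0 0 30;0 0 0 0 25")

```text
t: 5.62
eef_pos: [0.5329, -0.3364, 0.0702]
orientation: [[-0.134, 0.991, 0.002], [0.991, 0.134, -0.002], [-0.002, 0.002, -1.0]]
ft_force: [-0.9, 0.3, 0.4]
finger_gap: 0.0254
finger_force: 0.0
```

```bash
python3 -c "
from h import *
go([.533,-.333,.068],.136)"
```

```text
t 5.62 pos [ 0.5329 -0.3364  0.0702] yang 0.134 F [-0.9  0.3  0.4] gap 0.0254 q7 1.04 units [0.14 0.02 0.09] spin -0.02
```

>>> arm_command(increments="0.1 0 0.1 0 10;0 0 0 0 0;0 0 0 0 0;0 0 0 0 0;0 0 0 0 0")

```text
t: 6.03
eef_pos: [0.5327, -0.3355, 0.068]
orientation: [[-0.133, 0.991, 0.004], [0.991, 0.133, -0.005], [-0.005, 0.003, -1.0]]
ft_force: [1.2, -5.3, 3.5]
finger_gap: 0.0153
finger_force: 61.2
```

>>> arm_command(increments="0 0 0.15 0 0;0 0 0.15 0 0;0 0 0.12 0 0;0 0 0 0 0;0 0 0 0 0")

```text
t: 6.45
eef_pos: [0.5328, -0.3357, 0.0595]
orientation: [[-0.133, 0.991, 0.004], [0.991, 0.133, -0.004], [-0.005, 0.004, -1.0]]
ft_force: [-0.7, -2.5, 14.0]
finger_gap: 0.0151
finger_force: 63.0
```

>>> arm_command(increments="0 0 0.12 0 0;0 0 0.08 0 0;0 0 0 0 0;0 0 0 0 0")

```text
t: 6.78
eef_pos: [0.5331, -0.3361, 0.0593]
orientation: [[-0.133, 0.991, 0.006], [0.991, 0.133, -0.003], [-0.004, 0.006, -1.0]]
ft_force: [-6.4, 2.4, 36.1]
finger_gap: 0.0151
finger_force: 65.9
```

>>> arm_command(increments="0 0 -0.1 0 0;0 0 0 0.4 0;0 0 0 0.6 0;0 0 0 0.6 0;0 0 0 0.6 0;0 0 0 0.6 0;0 0 0 0.6 0;0 0 0 0.6 0")

```text
t: 7.45
eef_pos: [0.5329, -0.3359, 0.0594]
orientation: [[0.266, 0.964, 0.005], [0.964, -0.266, -0.004], [-0.002, 0.006, -1.0]]
ft_force: [-3.5, -0.3, 26.0]
finger_gap: 0.0153
finger_force: 64.3
```

Turned 0.4 rad with no jam, so the knob is past the block. Continuing.

>>> arm_command(increments="0 0 0 0.7 0;0 0 0 0.7 0;0 0 0 0.7 0;0 0 0 0.7 0;0 0 0 0.7 0;0 0 0 0.7 0;0 0 0 0.7 0;0 0 0 0.7 0")

```text
t: 8.12
eef_pos: [0.5327, -0.3359, 0.0594]
orientation: [[0.738, 0.675, 0.005], [0.675, -0.738, -0.004], [0.001, 0.006, -1.0]]
ft_force: [-3.8, -0.9, 25.8]
finger_gap: 0.015
finger_force: 64.4
```

>>> arm_command(increments="0 0 0 0.7 0;0 0 0 0.7 0;0 0 0 0.7 0;0 0 0 0.7 0;0 0 0 0.7 0;0 0 0 0.4 0;0 0 0 0 0;0 0 0 0 0")

```text
t: 8.78
eef_pos: [0.5326, -0.3359, 0.0594]
orientation: [[0.937, 0.348, 0.005], [0.348, -0.937, -0.004], [0.003, 0.006, -1.0]]
ft_force: [-4.1, -0.2, 25.8]
finger_gap: 0.0154
finger_force: 64.5
```

```bash
python3 -c "
from h import *
go([.533,-.333,.068],.136-1.35);print(ctrl.state()['torque'])"
```

```text
t 8.78 pos [ 0.5326 -0.3359  0.0594] yang -1.215 F [-4.1 -0.2 25.8] gap 0.0154 q7 -0.14 units [ 0.05 -0.1  -0.34] spin -0.01
[0.06199574 1.20010931 0.18393979]
```

>>> arm_command(increments="0 0 0 0.3 0;0 0 0 0.3 0;0 0 0 0.2 0;0 0 0 0 0;0 0 0 0 0")

```text
t: 9.2
eef_pos: [0.5329, -0.3358, 0.0594]
orientation: [[0.96, 0.279, 0.003], [0.279, -0.96, -0.006], [0.002, 0.006, -1.0]]
ft_force: [-3.1, -0.3, 26.0]
finger_gap: 0.0146
finger_force: 73.0
```

```bash
python3 -c "
from h import *
go([.533,-.333,.068],.136-1.35);print(ctrl.state()['torque'])"
```

```text
t 9.2 pos [ 0.5329 -0.3358  0.0594] yang -1.288 F [-3.1 -0.3 26. ] gap 0.0146 q7 -0.2 units [ 0.04 -0.1  -0.34] spin -0.74
[-0.13221687  1.18048987  1.83325305]
```

>>> arm_command(increments="0 0 0 -0.2 0;0 0 0 0 50;0 0 0 0 60;0 0 0 0 70;0 0 -0.4 0 80;0 0 -0.8 0 100;0 0 -1 0 100;0 0 -1 0 100")

```text
t: 9.87
eef_pos: [0.531, -0.3312, 0.133]
orientation: [[0.957, 0.291, -0.003], [0.291, -0.957, 0.004], [-0.001, -0.004, -1.0]]
ft_force: [-0.6, 0.2, -0.0]
finger_gap: 0.0853
finger_force: 0.0
```

>>> arm_command(increments="0 0 -1 0 100;0 0 -1 0 100;0 0 -0.5 0 100;0 0 0 0 100;0 0 0 0 100")

```text
t: 10.28
eef_pos: [0.5316, -0.3325, 0.1953]
orientation: [[0.957, 0.291, -0.0], [0.291, -0.957, 0.001], [0.0, -0.001, -1.0]]
ft_force: [-0.5, 0.8, -0.0]
finger_gap: 0.0851
finger_force: 0.0
```

```bash
python3 -c "
from h import *
go([.498,-.163,.19],.186-np.pi/2)
im=ctrl.read_camera('wrist');cv2.imwrite('pics/w2.png',im[:,:,::-1])
np.save('w2.npy',ctrl.calibration('wrist'),allow_pickle=True)"
```

```text
t 10.28 pos [ 0.5316 -0.3325  0.1953] yang -1.276 F [-0.5  0.8 -0. ] gap 0.0851 q7 -0.28 units [ 0.69 -6.88  0.22] spin 1.09
```

View pics/w2.png

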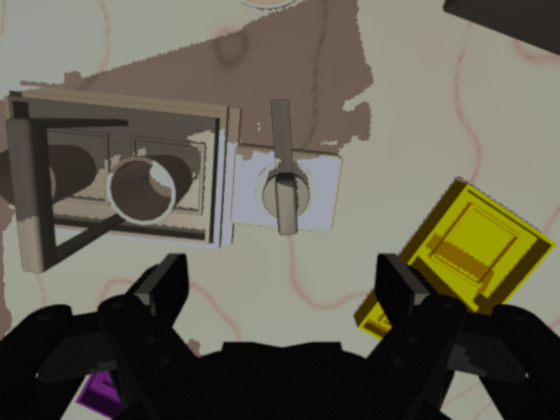

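The tongue has swung clear of the rack and now points up from (285,180) to (280,100). The handle bar is on the left, from (28,118) to (33,272). Moving over it.

>>> arm_command(increments="0.1 -0.9 0 0.6 100;0.1 -0.9 0 0.5 100;0.1 -0.9 0 0 100;0 -0.9 0 0 100;0 -0.9 0 0 100;0 -0.9 0 0 100;0 -0.9 0 0 100;0 -0.5 0 0 100")

```text
t: 11.0
eef_pos: [0.503, -0.1606, 0.1931]
orientation: [[0.982, 0.187, -0.005], [0.187, -0.982, 0.004], [-0.004, -0.005, -1.0]]
ft_force: [0.3, 0.1, -0.6]
finger_gap: 0.0856
finger_force: 0.0
```

>>> arm_command(increments="0 0 0 0 100;0 0 0 0 100")

```text
t: 11.17
eef_pos: [0.5036, -0.1635, 0.1942]
orientation: [[0.983, 0.186, -0.003], [0.186, -0.983, 0.001], [-0.003, -0.002, -1.0]]
ft_force: [-0.2, -0.4, 0.6]
finger_gap: 0.0854
finger_force: 0.0
```

```bash
python3 -c "
from h import *
go([.498,-.163,.115],.186-np.pi/2)
im=ctrl.read_camera('wrist');cv2.imwrite('pics/w3.png',im[:,:,::-1])
np.save('w3.npy',ctrl.calibration('wrist'),allow_pickle=True)"
```

```text
t 11.17 pos [ 0.5036 -0.1635  0.1942] yang -1.384 F [-0.2 -0.4  0.6] gap 0.0854 q7 -0.63 units [-0.21 -0.06  3.17] spin 0.01
```

View pics/w3.png

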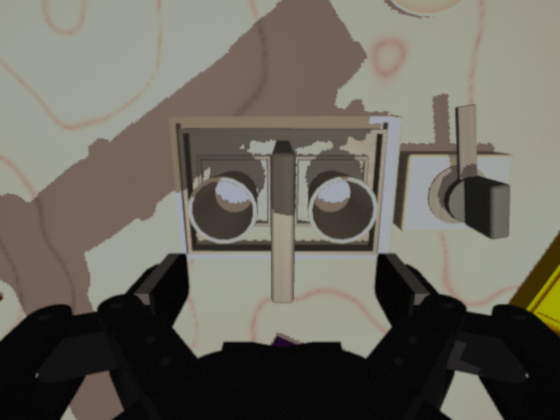

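The bar is centred at column 283, from row 153 to 303, squarely between the fingers.

```bash
python3 -c "
from h import *
c=ctrl.calibration('wrist')
a,b=onplane(c,284,154,.143),onplane(c,283,303,.143);print(a,b,(a+b)/2,np.linalg.norm(a-b),np.arctan2(*(a-b)[1::-1]))
go([*((a+b)/2)[:2],.115],np.arctan2(*(a-b)[1::-1])-np.pi/2)"
```

```text
[ 0.54964227 -0.15743187  0.143     ] [ 0.44774977 -0.17605621  0.143     ] [ 0.49869602 -0.16674404  0.143     ] 0.10358062651163757 0.1807884073727622
t 11.22 pos [ 0.5036 -0.165   0.1947] yang -1.386 F [ 0.3 -0.7 -0.3] gap 0.0853 q7 -0.63 units [-0.2   0.03  3.19] spin 0.04
```

>>> arm_command(increments="-0.2 0 0.6 0 100;0 0 0.8 0 100;0 0 0.8 0 100;0 0 0.7 0 70;0 0 0.3 0 50;0 0 0 0 40;0 0 0 0 30;0 0 0 0 25")

```text
t: 11.88
eef_pos: [0.4998, -0.1672, 0.1168]
orientation: [[0.983, 0.183, 0.002], [0.183, -0.983, -0.001], [0.001, 0.002, -1.0]]
ft_force: [-0.0, -0.7, -0.2]
finger_gap: 0.0256
finger_force: 0.0
```

```bash
python3 -c "
from h import *
go([.4985,-.1655,.115],.186-np.pi/2)"
```

```text
t 11.88 pos [ 0.4998 -0.1672  0.1168] yang -1.387 F [-0.  -0.7 -0.2] gap 0.0256 q7 -0.56 units [-0.04 -0.08  0.07] spin -0.02
```

>>> arm_command(increments="0 0 0.1 0 20;0 0 0 0 15;0 0 0 0 10;0 0 0 0 0;0 0 0 0 0;0 0 0 0 0")

```text
t: 12.38
eef_pos: [0.5001, -0.1653, 0.1144]
orientation: [[0.983, 0.185, 0.002], [0.185, -0.983, 0.001], [0.002, -0.001, -1.0]]
ft_force: [-0.0, 2.9, 6.3]
finger_gap: 0.0152
finger_force: 59.6
```

```bash
python3 -c "
from h import *
go([.4985,-.1655,.215],.186-np.pi/2);print(ctrl.state()['torque'])"
```

```text
t 12.38 pos [ 0.5001 -0.1653  0.1144] yang -1.385 F [-0.   2.9  6.3] gap 0.0152 q7 -0.55 units [-0.06 -0.01 -4.02] spin -0.0
[ 0.63811235  0.17410561 -0.02788795]
```

>>> arm_command(increments="0 0 -0.05 0 0;0 0 -0.1 0 0;0 0 -0.15 0 0;0 0 -0.2 0 0;0 0 -0.2 0 0;0 0 -0.2 0 0;0 0 -0.2 0 0;0 0 -0.2 0 0")

```text
t: 13.05
eef_pos: [0.4992, -0.1661, 0.1464]
orientation: [[0.983, 0.184, 0.0], [0.184, -0.983, -0.0], [0.0, 0.0, -1.0]]
ft_force: [0.6, -0.6, -5.4]
finger_gap: 0.0151
finger_force: 58.6
```

>>> arm_command(increments="0 0 -0.25 0 0;0 0 -0.25 0 0;0 0 -0.25 0 0;0 0 -0.25 0 0;0 0 -0.25 0 0;0 0 -0.25 0 0;0 0 -0.25 0 0;0 0 -0.25 0 0")

```text
t: 13.72
eef_pos: [0.4992, -0.166, 0.1964]
orientation: [[0.983, 0.184, 0.0], [0.184, -0.983, 0.0], [0.0, -0.0, -1.0]]
ft_force: [0.6, 0.2, -6.1]
finger_gap: 0.0149
finger_force: 58.6
```

>>> arm_command(increments="0 0 -0.2 0 0;0 0 -0.2 0 0;0 0 -0.15 0 0;0 0 -0.1 0 0;0 0 -0.05 0 0;0 0 0 0 0;0 0 0 0 0;0 0 0 0 0")

```text
t: 14.38
eef_pos: [0.4991, -0.1658, 0.213]
orientation: [[0.983, 0.184, -0.001], [0.184, -0.983, 0.0], [-0.001, -0.0, -1.0]]
ft_force: [0.1, -0.3, -5.3]
finger_gap: 0.0151
finger_force: 58.6
```

```bash
python3 -c "
from h import *
go([.4995,-.1653,.214],.186-np.pi/2);print(ctrl.state()['torque'])
for n in ('scene','wrist'):
  im=ctrl.read_camera(n)[:,:,::-1]
  cv2.imwrite(f'pics/{n}9.png',im)
a=cv2.resize(cv2.imread('pics/scene9.png')[130:300,150:360],(400,324));b=cv2.resize(cv2.imread('pics/wrist9.png'),(400,324))
cv2.imwrite('pics/fin.png',np.hstack([a,b]))"
```

```text
t 14.38 pos [ 0.4991 -0.1658  0.213 ] yang -1.386 F [ 0.1 -0.3 -5.3] gap 0.0151 q7 -0.66 units [ 0.02 -0.01 -0.04] spin -0.01
[-0.00089891  0.00355738  0.00805712]
```

View pics/fin.png

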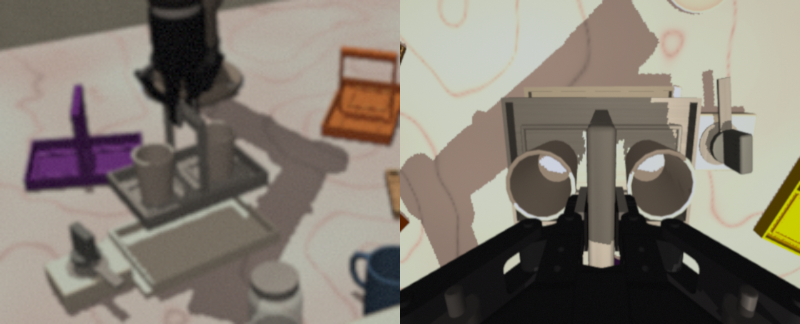

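The rack hangs level about 9.9 cm up over the empty dock, with both cups standing in it and the latch off.

```bash
python3 -c "
from station import ctrl
print(ctrl.job_done())"
```

```text
the job is handed in; nothing more can be done
None
```

I handed the job in with the latch pressed and turned to its stop, and the rack held level and still about 9.9 cm above where it stood over the dock, both cups standing in it.

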